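Find the rattling parts case and present it

TASK

One of the three sealed parts cases on the white board has a weight loose inside. Going from the left bay to the right, pick up each case, tip it in the air by some 25 degrees or more, red end down and then red end up, to feel whether something slides inside, and put it back flat in its bay; then take the one that rattles (if it is the last one you may just keep hold of it) and finish while holding it out, level and still, about 15 cm above the middle of the wooden disc, with the other two cases in bays on the board and nothing else disturbed.

Things in the scene. Friction and masses are not known exactly. Their poses are not given: they have to be found in the camera images.
- case_a: one of three like sealed cases, 120 (x) x 46 (y) x 44 mm, 0.46 to 0.55 kg, loose: grey body, white lid, red band at its +x end (away from the robot). Origin: centre of the underside, z up. In the rattling one (not told which) a 0.3 kg weight slides 54 mm along x when tipped 20 degrees or more, and stays put when level; in the others it is fixed midway. Feel it as a changed moment about y.
- case_b: one of three like sealed cases, 120 (x) x 46 (y) x 44 mm, 0.46 to 0.55 kg, loose: grey body, white lid, red band at its +x end (away from the robot). Origin: centre of the underside, z up. In the rattling one (not told which) a 0.3 kg weight slides 54 mm along x when tipped 20 degrees or more, and stays put when level; in the others it is fixed midway. Feel it as a changed moment about y.
- case_c: one of three like sealed cases, 120 (x) x 46 (y) x 44 mm, 0.46 to 0.55 kg, loose: grey body, white lid, red band at its +x end (away from the robot). Origin: centre of the underside, z up. In the rattling one (not told which) a 0.3 kg weight slides 54 mm along x when tipped 20 degrees or more, and stays put when level; in the others it is fixed midway. Feel it as a changed moment about y.
- case_a_fill (a joint): how far (m) the weight inside case_a now lies from the middle of that case, + towards the red end: 0 at the start in all three; if loose it runs to -0.027 or +0.027 when tipped, else it stays 0.
- case_b_fill (a joint): how far (m) the weight inside case_b now lies from the middle of that case, + towards the red end: 0 at the start in all three; if loose it runs to -0.027 or +0.027 when tipped, else it stays 0.
- case_c_fill (a joint): how far (m) the weight inside case_c now lies from the middle of that case, + towards the red end: 0 at the start in all three; if loose it runs to -0.027 or +0.027 when tipped, else it stays 0.
- bay_left (a point): centre of the left bay (seen from the robot), on top of the fixed white board (170 x 330 x 10 mm, top 10 mm above the worktop), +105 mm along the board's y. A bay is a flat grey pad, 138 x 60 mm, in a blue outline, no rims; x runs along the case, away from the robot. Bays are 105 mm apart.
- bay_middle (a point): centre of the middle bay (seen from the robot), on top of the fixed white board (170 x 330 x 10 mm, top 10 mm above the worktop), 0 mm along the board's y. A bay is a flat grey pad, 138 x 60 mm, in a blue outline, no rims; x runs along the case, away from the robot. Bays are 105 mm apart.
- bay_right (a point): centre of the right bay (seen from the robot), on top of the fixed white board (170 x 330 x 10 mm, top 10 mm above the worktop), -105 mm along the board's y. A bay is a flat grey pad, 138 x 60 mm, in a blue outline, no rims; x runs along the case, away from the robot. Bays are 105 mm apart.
- disc: brown turned wooden disc, 136 mm across, 16 mm high, fixed flat on the worktop: the hand-over spot. Origin: centre of its underside.
- timer: white bench timer, 58 x 66 x 14 mm, lying behind the work. Origin: centre of the underside. Loose bystander: leave it alone.
- tape: roll of tan tape lying flat, 96 mm across, 25 mm high. Origin: centre of the underside. Loose bystander: leave it alone.
- wash_bottle: white wash bottle with a bent spout, 97 x 72 x 232 mm, standing. Origin: centre of the underside. Loose bystander: leave it alone.

How it is judged:
On the way, in this order (a step that is already met when the one before it is completed fails the run):
1. the case from the left bay is in the air with its red end tipped down by more than 20 degrees (distance between each of case_a, case_b, case_c and bay_left above 0.06 m and ((height (world z) of case_a above 0.05 m and angle between case_a's own x axis and vertical above 1.921 rad and contact force between the fingers and case_a above 1 N) or (height (world z) of case_b above 0.05 m and angle between case_b's own x axis and vertical above 1.921 rad and contact force between the fingers and case_b above 1 N) or (height (world z) of case_c above 0.05 m and angle between case_c's own x axis and vertical above 1.921 rad and contact force between the fingers and case_c above 1 N))), for 0.05 s.
2. the case from the left bay is in the air with its red end tipped up by more than 20 degrees (distance between each of case_a, case_b, case_c and bay_left above 0.06 m and ((height (world z) of case_a above 0.05 m and angle between case_a's own x axis and vertical below 1.221 rad and contact force between the fingers and case_a above 1 N) or (height (world z) of case_b above 0.05 m and angle between case_b's own x axis and vertical below 1.221 rad and contact force between the fingers and case_b above 1 N) or (height (world z) of case_c above 0.05 m and angle between case_c's own x axis and vertical below 1.221 rad and contact force between the fingers and case_c above 1 N))), for 0.05 s.
3. the case from the middle bay is in the air with its red end tipped down by more than 20 degrees (distance between each of case_a, case_b, case_c and bay_middle above 0.06 m and ((height (world z) of case_a above 0.05 m and angle between case_a's own x axis and vertical above 1.921 rad and contact force between the fingers and case_a above 1 N) or (height (world z) of case_b above 0.05 m and angle between case_b's own x axis and vertical above 1.921 rad and contact force between the fingers and case_b above 1 N) or (height (world z) of case_c above 0.05 m and angle between case_c's own x axis and vertical above 1.921 rad and contact force between the fingers and case_c above 1 N))), for 0.05 s.
4. the case from the middle bay is in the air with its red end tipped up by more than 20 degrees (distance between each of case_a, case_b, case_c and bay_middle above 0.06 m and ((height (world z) of case_a above 0.05 m and angle between case_a's own x axis and vertical below 1.221 rad and contact force between the fingers and case_a above 1 N) or (height (world z) of case_b above 0.05 m and angle between case_b's own x axis and vertical below 1.221 rad and contact force between the fingers and case_b above 1 N) or (height (world z) of case_c above 0.05 m and angle between case_c's own x axis and vertical below 1.221 rad and contact force between the fingers and case_c above 1 N))), for 0.05 s.
5. the case from the right bay is in the air with its red end tipped down by more than 20 degrees (distance between each of case_a, case_b, case_c and bay_right above 0.06 m and ((height (world z) of case_a above 0.05 m and angle between case_a's own x axis and vertical above 1.921 rad and contact force between the fingers and case_a above 1 N) or (height (world z) of case_b above 0.05 m and angle between case_b's own x axis and vertical above 1.921 rad and contact force between the fingers and case_b above 1 N) or (height (world z) of case_c above 0.05 m and angle between case_c's own x axis and vertical above 1.921 rad and contact force between the fingers and case_c above 1 N))), for 0.05 s.
6. the case from the right bay is in the air with its red end tipped up by more than 20 degrees (distance between each of case_a, case_b, case_c and bay_right above 0.06 m and ((height (world z) of case_a above 0.05 m and angle between case_a's own x axis and vertical below 1.221 rad and contact force between the fingers and case_a above 1 N) or (height (world z) of case_b above 0.05 m and angle between case_b's own x axis and vertical below 1.221 rad and contact force between the fingers and case_b above 1 N) or (height (world z) of case_c above 0.05 m and angle between case_c's own x axis and vertical below 1.221 rad and contact force between the fingers and case_c above 1 N))), for 0.05 s.
At the end, for the whole second after the job is handed in: The rattling case (its weight shifted over 3 mm) is held in the fingers, level to 12 degrees, still, underside 10 to 25 cm above the worktop, centre within 5 cm of the disc's centre in plan; the other two lie flat on the board at rest, each within 25 mm of a bay's centre (((horizontal distance between case_a and disc below 0.05 m and height (world z) of case_a between 0.1 and 0.25 m and angle between case_a's own z axis and vertical below 0.21 rad and linear speed of case_a below 0.05 m/s and contact force between the fingers and case_a above 2 N and (value of joint case_a_fill above 0.003 m or value of joint case_a_fill below -0.003 m) and ((horizontal distance between case_b and bay_left below 0.025 m or horizontal distance between case_b and bay_middle below 0.025 m or horizontal distance between case_b and bay_right below 0.025 m) and height (world z) of case_b below 0.016 m and angle between case_b's own z axis and vertical below 0.1 rad and linear speed of case_b below 0.03 m/s) and ((horizontal distance between case_c and bay_left below 0.025 m or horizontal distance between case_c and bay_middle below 0.025 m or horizontal distance between case_c and bay_right below 0.025 m) and height (world z) of case_c below 0.016 m and angle between case_c's own z axis and vertical below 0.1 rad and linear speed of case_c below 0.03 m/s)) or (horizontal distance between case_b and disc below 0.05 m and height (world z) of case_b between 0.1 and 0.25 m and angle between case_b's own z axis and vertical below 0.21 rad and linear speed of case_b below 0.05 m/s and contact force between the fingers and case_b above 2 N and (value of joint case_b_fill above 0.003 m or value of joint case_b_fill below -0.003 m) and ((horizontal distance between case_a and bay_left below 0.025 m or horizontal distance between case_a and bay_middle below 0.025 m or horizontal distance between case_a and bay_right below 0.025 m) and height (world z) of case_a below 0.016 m and angle between case_a's own z axis and vertical below 0.1 rad and linear speed of case_a below 0.03 m/s) and ((horizontal distance between case_c and bay_left below 0.025 m or horizontal distance between case_c and bay_middle below 0.025 m or horizontal distance between case_c and bay_right below 0.025 m) and height (world z) of case_c below 0.016 m and angle between case_c's own z axis and vertical below 0.1 rad and linear speed of case_c below 0.03 m/s)) or (horizontal distance between case_c and disc below 0.05 m and height (world z) of case_c between 0.1 and 0.25 m and angle between case_c's own z axis and vertical below 0.21 rad and linear speed of case_c below 0.05 m/s and contact force between the fingers and case_c above 2 N and (value of joint case_c_fill above 0.003 m or value of joint case_c_fill below -0.003 m) and ((horizontal distance between case_a and bay_left below 0.025 m or horizontal distance between case_a and bay_middle below 0.025 m or horizontal distance between case_a and bay_right below 0.025 m) and height (world z) of case_a below 0.016 m and angle between case_a's own z axis and vertical below 0.1 rad and linear speed of case_a below 0.03 m/s) and ((horizontal distance between case_b and bay_left below 0.025 m or horizontal distance between case_b and bay_middle below 0.025 m or horizontal distance between case_b and bay_right below 0.025 m) and height (world z) of case_b below 0.016 m and angle between case_b's own z axis and vertical below 0.1 rad and linear speed of case_b below 0.03 m/s)))); the arm keeps its last pose, push and grip.
It fails at once if the timer is moved by more than 3 cm or tipped (distance of timer from where it was at the start of the episode above 0.03 m or angle between timer's own z axis and vertical above 0.4 rad).
It fails at once if the tape is moved by more than 3 cm or tipped (distance of tape from where it was at the start of the episode above 0.03 m or angle between tape's own z axis and vertical above 0.4 rad).
It fails at once if the wash bottle is moved by more than 3 cm or tipped (distance of wash_bottle from where it was at the start of the episode above 0.03 m or angle between wash_bottle's own z axis and vertical above 0.4 rad).
It also fails if it takes over 72 s, if anything falls off the work surface, if the arm or the gripper's body presses on something with over 40 N, if the wrist force passes 120 N, or if a joint passes its speed limit or range.

ROBOT

A 6-joint arm with a two-finger parallel gripper is mounted at the origin on a cart in front of the work surface, level with it; the furniture and walls round the work are solid. World frame = base frame: x ahead of the robot, y to its left, z up, the work surface at z = 0. Lengths are in m, angles in rad, forces in N, time in s.
With the tool pointing down it reaches from about 0.375 to 0.825 m from the base axis. Payload 5.5 kg.
Tool frame: the origin (TCP) lies midway between the tips of the shut fingers; the grasp point (between the pads) lies 19 mm behind it; z points along the fingers, y is the line along which they close (so a half turn about z gives the same grasp; the last joint's range is limited). The gripper opens to 85 mm and grips with 20 to 120 N. Pads are 22 mm wide; open, the fingers measure 114 mm over their backs; the gripper's body (76 mm by 85 mm) begins 54 mm behind the grasp point. The pads swing forward as they close: fully open they stand 13 mm farther back than shut.
Start: joints at [-1.274, 0.314, -0.047, 1.21, 0, 1.571], TCP at [0.175, -0.574, 0.231] pointing down, gripper open.
Joint ranges: [-2.67, 2.67], [-0.69, 1.73], [-1.03, 1.25], [-2.08, 2.16], [-1.42, 1.45], [-3.14, 3.14]. Speed limits (rad/s): [2.39, 2.39, 3.01, 3.14, 3.14, 3.14].

INTERFACE

Orientations are given as a unit quaternion [w, x, y, z].
In Python, from workcell import ctrl gives the robot as it stands.
- The arm moves only by the shell command python3 -m jog 'ROWS'. ROWS is text: rows parted by semicolons, each of 7 numbers parted by spaces: the finger opening in mm, from 0 to 85.4, then the shift along the tool's x, y, z in mm, then the turn, a rotation vector about the tool's x, y, z in degrees. A call has 1 to 10 rows; each row shifts and turns the commanded pose from where the row before left it, along the tool's axes as they then stand; what a row does not reach is not made up. A row lasts 1/10 s, in which the tool goes at most 50 mm and 8.59 degrees, less where a joint would pass 70% of its speed; a pose out of reach is approached as far as the arm can. A call with a gripper value outside its range is refused whole. The fingers move at their own pace and stop on an object; the grip force is fixed at half the most. Time passes only in rows, so rows that do not move let the fingers close. It gives the time, the measured TCP pose, the force, the opening and the grip force at its end, in the units of the state.
- ctrl.observe(): the state, without advancing time (a new reading comes with each control period).
- ctrl.get_image(name): name is "side" or "top"; returns a dict with "color" (384x512x3 uint8, red, green, blue), "K" (3x3 intrinsics, pixels), "dist_coeffs" ([k1, k2, p1, p2, k3] as OpenCV has them; the pictures are not rectified), "R" (3x3) and "t" (3): a world point X has camera coordinates R X + t. Camera axes: x right, y down, z forward; pixel columns grow to the right and rows downward; lengths in m; the calibration is good to about 2 mm. A picture is of the moment at which its call begins. There is no depth.
- ctrl.close_job(): hands the job in; it is judged then, once.
Trained networks look in the newest picture that a camera, given by its name, has taken for a name from the list of things; names that differ only in an ending like _2 or _b are one class to them, and where a whole thing is asked for, a point or a joint stands for the part that bears it (a point fixed in the world has none). Each returns a list of dicts, best first, with "conf" (0 to 1); they miss things now and then, are a little off and sometimes report something else, mostly with a low value. They report only what shows in the picture. A call takes as long as a camera call.
- ctrl.spot_in(camera, target): "position" ([x, y, z] in m, in world coordinates, good to about 4 mm: the middle of the surface that is visible of it).
The state is a dict: "clock": time; "joint_positions": joint angles; "dq": joint speeds; "joint_efforts": joint torques, N m; "eef_pos": TCP position; "orientation": TCP orientation; "contact_force": force on the tool from outside, world axes, zero at the start; "moment": the same for the moment, N m; "grip_width": finger opening in m; "finger_force": force on a finger pad.
Only numpy, scipy, OpenCV 4.12 (cv2) and the standard library are available. Lean on these libraries where they do the work, as an engineer would, in place of code of your own. Each camera call takes 0.05 s, during which the arm holds its last target. There are 200 camera calls.

## Working session

There is one attempt and no reset: what is moved stays moved. The work goes in short steps, Python scripts to look and compute and a shell command to move; the robot and the scene stay as the last step left them, time stands still between calls to the robot, and variables do not carry over. Pictures are saved under pics/ and viewed, at most 10 in all, crops included, and the job is handed in when it is done.

```bash
mkdir -p pics; ls
python3 - <<'E'
from workcell import ctrl
import cv2,numpy as np
s=ctrl.observe();print(s)
for c in("top","side"):
    im=ctrl.get_image(c);cv2.imwrite(f"pics/{c}0.png",im["color"][:,:,::-1])
    for n in("case_a","disc","timer","tape","wash_bottle","bay_left"):
        try:print(c,n,[(np.round(d["position"],3).tolist(),round(d["conf"],2)) for d in ctrl.spot_in(c,n)])
        except Exception as e:print(n,e)
E
```

```text
pics
{'clock': 0.0, 'joint_positions': array([-1.27400414e+00,  3.14215105e-01, -4.80667137e-02,  1.21016119e+00,
       -7.86803304e-06,  1.57080773e+00]), 'dq': array([ 0.00137363, -0.00246892,  0.00079578,  0.00102501,  0.00058442,
        0.00069202]), 'joint_efforts': array([-2.58719174e-04, -5.39590502e+01,  3.39750123e+01,  1.92844385e-02,
       -7.86899591e-05, -1.96432029e-05]), 'eef_pos': array([ 0.17530793, -0.57323853,  0.2304465 ]), 'orientation': array([-8.13710007e-04,  9.89009998e-01,  1.47846359e-01, -1.25628118e-04]), 'contact_force': array([-0.00570194,  0.22472485,  0.33701587]), 'moment': array([-0.04381024, -0.00312564, -0.00748857]), 'finger_force': 0.0, 'grip_width': 0.0854253847446004}
top case_a [([0.489, 0.188, 0.056], 0.98), ([0.508, 0.087, 0.053], 0.9), ([0.481, 0.291, 0.055], 0.56)]
top disc [([0.542, -0.179, 0.016], 0.88)]
top timer [([0.719, 0.018, 0.013], 0.74)]
top tape [([0.721, 0.186, 0.021], 0.52)]
top wash_bottle [([0.649, 0.409, 0.133], 0.84), ([0.494, 0.187, 0.01], 0.29)]
top bay_left [([0.491, 0.185, 0.007], 0.95)]
side case_a [([0.496, 0.171, 0.052], 0.93), ([0.499, 0.086, 0.009], 0.67), ([0.506, 0.076, 0.053], 0.6), ([0.479, 0.271, 0.047], 0.57)]
side disc [([0.543, -0.192, 0.017], 0.56)]
side timer [([0.653, 0.396, 0.094], 0.59)]
side tape [([0.721, 0.185, 0.016], 0.64)]
side wash_bottle [([0.647, 0.396, 0.092], 0.59)]
side bay_left [([0.499, 0.088, 0.006], 0.87), ([0.544, -0.19, 0.015], 0.54), ([0.718, 0.181, 0.017], 0.36)]
```

View pics/top0.png

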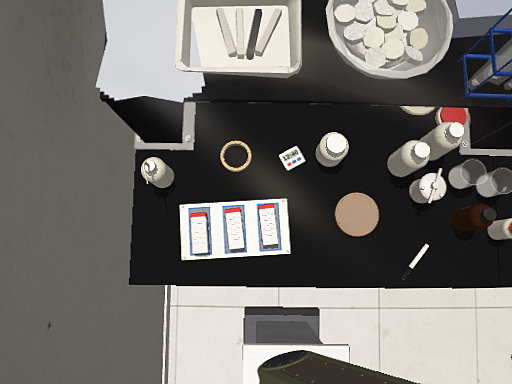

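View pics/side0.png

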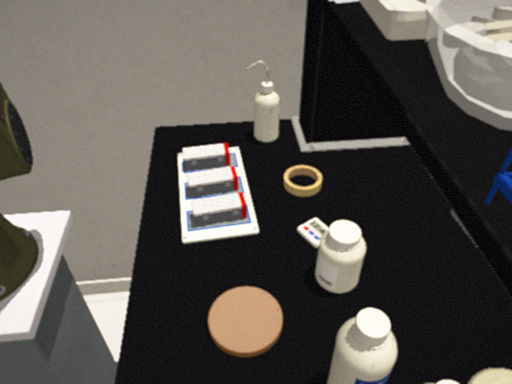

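The top view shows the board with its corners at about (180,206), (286,198), (290,253) and (182,260). The three cases are at (200,232), (234,229) and (267,226) with their red ends up (away from the robot). The disc is at (357,214), the timer at (291,158), the tape at (236,155) and the bottle at (157,172). The side view shows nothing standing among the cases.

```bash
cat > h.py <<'E'
import cv2,numpy as np
def toworld(im,px,z):
    u=cv2.undistortPoints(np.array(px,float).reshape(-1,1,2),im["K"],np.array(im["dist_coeffs"])).reshape(-1,2)
    R=im["R"];C=-R.T@im["t"]
    d=np.c_[u,np.ones(len(u))]@R
    return C+d*((z-C[2])/d[:,2])[:,None]
E
python3 - <<'E'
from workcell import ctrl
from h import *
im=ctrl.get_image("top");c=im["color"];h=cv2.cvtColor(c,cv2.COLOR_RGB2HSV)
x0,y0,x1,y1=170,190,300,270
roi=np.zeros(c.shape[:2],np.uint8);roi[y0:y1,x0:x1]=1
bright=((h[...,2]>90)&(roi>0)).astype(np.uint8)
k=cv2.findContours(bright,cv2.RETR_EXTERNAL,cv2.CHAIN_APPROX_NONE)[0];k=max(k,key=cv2.contourArea)
r=cv2.minAreaRect(k);b=cv2.boxPoints(r)
w=toworld(im,b,.01);print("board",w.round(3).tolist(),w.mean(0).round(4))
red=((h[...,1]>140)&((h[...,0]<8)|(h[...,0]>172))&(roi>0)).astype(np.uint8)
n,l,st,ce=cv2.connectedComponentsWithStats(red)
for i in range(1,n):
    if st[i,4]>20: print("red",st[i].tolist(),ce[i].round(1),toworld(im,[ce[i]],.054).round(4))
white=((h[...,1]<45)&(h[...,2]>165)&(roi>0)).astype(np.uint8)
n,l,st,ce=cv2.connectedComponentsWithStats(white,connectivity=4)
for i in range(1,n):
    if st[i,4]>100:
        ys,xs=np.where(l==i);rr=cv2.boxPoints(cv2.minAreaRect(np.c_[xs,ys].astype(np.float32)))
        print("white",st[i].tolist(),toworld(im,rr,.054).round(3)[:,:2].tolist())
print("C",(-im["R"].T@im["t"]).round(3))
cv2.imwrite("pics/crop1.png",cv2.resize(c[y0:y1,x0:x1,::-1],None,fx=6,fy=6,interpolation=cv2.INTER_CUBIC))
E
```

```text
board [[0.567, 0.364, 0.01], [0.593, 0.028, 0.01], [0.423, 0.017, 0.01], [0.398, 0.347, 0.01]] [0.4953 0.1892 0.01  ]
red [259, 204, 15, 5, 58] [266. 206.] [[0.5614 0.0939 0.054 ]]
red [225, 208, 16, 5, 59] [232.4 210. ] [[0.5478 0.1931 0.054 ]]
red [191, 212, 16, 5, 57] [198.1 214.2] [[0.5336 0.2942 0.054 ]]
white [179, 198, 111, 62, 2783] [[0.562, 0.356], [0.587, 0.034], [0.424, 0.023], [0.399, 0.34]]
white [259, 208, 21, 37, 558] [[0.551, 0.118], [0.559, 0.071], [0.453, 0.054], [0.446, 0.101]]
white [225, 212, 19, 37, 556] [[0.538, 0.215], [0.545, 0.166], [0.439, 0.152], [0.433, 0.201]]
white [190, 217, 18, 37, 566] [[0.525, 0.318], [0.528, 0.271], [0.422, 0.262], [0.419, 0.309]]
C [0.417 0.12  1.356]
```

View pics/crop1.png

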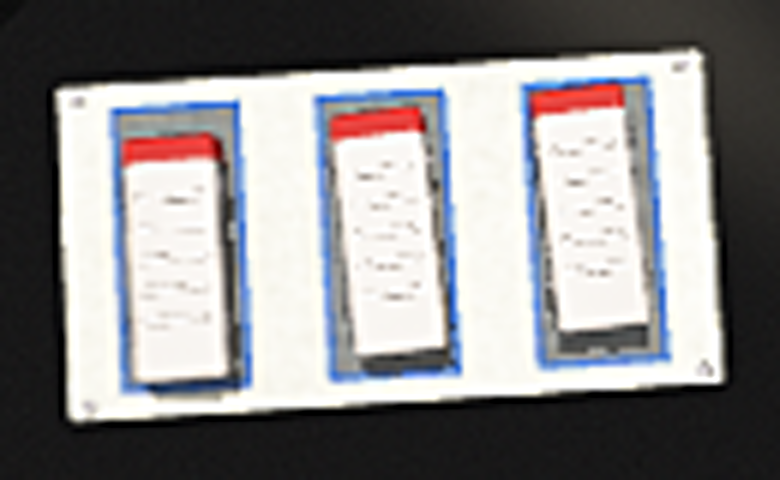

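Estimates are case A (0.480, 0.290) at yaw 5°, B (0.494, 0.185) at 7.6° and C (0.508, 0.086) at 9°. The board is centred at (0.495, 0.189) with yaw 4.4°. The sizes are consistent: 120 mm cases, 105 mm pitch and a 170×330 mm board. I'll head for the left bay via a waypoint.

```bash
cat >> h.py <<'E'
from scipy.spatial.transform import Rotation as Ro
def go(x,y,z,yaw=None):
    from workcell import ctrl
    s=ctrl.observe();q=s["orientation"];R=Ro.from_quat([q[1],q[2],q[3],q[0]])
    T=R if yaw is None else Ro.from_euler("z",yaw,degrees=True)*Ro.from_euler("x",180,degrees=True)
    print("turn",(R.inv()*T).as_rotvec(degrees=True).round(1),"shift after turn",(T.inv().apply(np.array([x,y,z])-s["eef_pos"])*1000).round(1),
      "tcp",s["eef_pos"].round(4),"F",s["contact_force"].round(2),"M",s["moment"].round(3),"w",round(s["grip_width"],4),"t",round(s["clock"],2))
E
python3 -m jog '85 37 -28 0 0 0 0;85 37 -28 0 0 0 0;85 37 -28 0 0 0 0;85 37 -28 0 0 0 0;85 37 -28 0 0 0 0;85 37 -28 0 0 0 0;85 37 -28 0 0 0 0;85 37 -28 0 0 0 0;85 37 -28 0 0 0 0;85 37 -28 0 0 0 0'
python3 -c "
from h import *
go(.48,.29,.12,5)"
```

```text
clock: 1.75
eef_pos: [0.4483, -0.1962, 0.2316]
orientation: [0.0, 0.989, 0.148, 0.0]
contact_force: [0.0, -2.0, -0.7]
grip_width: 0.0851
finger_force: 0.0
turn [ 0. -0. 12.] shift after turn [  73.9 -481.5  111.6] tcp [ 0.4483 -0.1962  0.2316] F [ 0.01 -1.98 -0.68] M [-0.036 -0.028 -0.001] w 0.0851 t 1.75
```

```bash
python3 -m jog '85 5 -30 0 0 0 6;85 5 -40 0 0 0 6;85 7 -45 0 0 0 0;85 7 -45 0 0 0 0;85 7 -45 0 0 0 0;85 7 -45 0 0 0 0;85 7 -45 0 0 0 0;85 7 -45 0 0 0 0;85 7 -45 0 0 0 0;85 7 -45 0 0 0 0'
python3 - <<'E'
from h import *
from workcell import ctrl
go(.48,.29,.016,5)
E
```

```text
clock: 2.75
eef_pos: [0.4715, 0.1376, 0.2383]
orientation: [-0.044, 0.993, 0.112, -0.006]
contact_force: [0.7, 0.1, -1.3]
grip_width: 0.0852
finger_force: 0.0
turn [-5.1  0.4  7.9] shift after turn [  21.7 -151.1  222.3] tcp [0.4715 0.1376 0.2383] F [ 0.7   0.11 -1.34] M [-0.071 -0.028 -0.025] w 0.0852 t 2.75
```

```bash
python3 -m jog '85 0 0 0 -2.5 0 4;85 0 0 0 -2.5 0 4;85 4 -30 20 0 0 0;85 4 -30 20 0 0 0;85 4 -30 20 0 0 0;85 4 -30 20 0 0 0;85 4 -30 20 0 0 0;85 0 0 0 0 0 0'
python3 - <<'E'
from h import *
go(.48,.29,.016,5)
E
```

```text
clock: 3.55
eef_pos: [0.483, 0.1699, 0.1473]
orientation: [-0.056, 0.99, 0.131, -0.015]
contact_force: [-0.4, -0.4, -0.0]
grip_width: 0.085
finger_force: 0.0
turn [-6.5  1.4 10.1] shift after turn [   7.4 -119.9  131.3] tcp [0.483  0.1699 0.1473] F [-0.35 -0.42 -0.02] M [-0.129 -0.027 -0.032] w 0.085 t 3.55
```

Run:
```python
from workcell import ctrl
s=ctrl.observe();print(s["joint_positions"].round(3),s["dq"].round(2))
```

```text
[ 0.264  0.212 -0.384  0.989  0.115  3.141] [-0.02 -0.03  0.03  0.05 -0.03  0.  ]
```

Joint 6 has hit its range limit, so I'll use the half-turned grasp (tool yaw 185°).

```bash
python3 -m jog '85 0 0 0 0 0 -8.5;85 0 0 0 0 0 -8.5;85 0 0 0 0 0 -8.5;85 0 0 0 0 0 -8.5;85 0 0 0 0 0 -8.5;85 0 0 0 0 0 -8.5;85 0 0 0 0 0 -8.5;85 0 0 0 0 0 -8.5;85 0 0 0 0 0 -8.5;85 0 0 0 0 0 0'
python3 - <<'E'
from h import *
go(.48,.29,.12,185)
E
```

```text
clock: 4.55
eef_pos: [0.485, 0.1688, 0.1503]
orientation: [-0.051, 0.696, 0.715, 0.025]
contact_force: [-0.7, -0.2, 0.2]
grip_width: 0.0852
finger_force: 0.0
turn [  3.5  -6.4 -93.4] shift after turn [ -5.6 121.2  30.3] tcp [0.485  0.1688 0.1503] F [-0.67 -0.17  0.16] M [-0.146 -0.06  -0.032] w 0.0852 t 4.55
```

```bash
python3 -m jog '85 0 0 0 0.3 -0.6 -8.5;85 0 0 0 0.3 -0.6 -8.5;85 0 0 0 0.3 -0.6 -8.5;85 0 0 0 0.3 -0.6 -8.5;85 0 0 0 0.3 -0.6 -8.5;85 0 0 0 0.3 -0.6 -8.5;85 0 0 0 0.3 -0.6 -8.5;85 0 0 0 0.3 -0.6 -8.5;85 0 0 0 0.3 -0.6 -8.5;85 0 0 0 0.3 -0.6 -8.5'
python3 - <<'E'
from h import *
go(.48,.29,.12,185)
E
```

```text
clock: 5.55
eef_pos: [0.4849, 0.169, 0.15]
orientation: [-0.003, 0.028, 1.0, 0.003]
contact_force: [-0.4, -0.1, -0.8]
grip_width: 0.0849
finger_force: 0.0
turn [ 0.3 -0.4 -8.3] shift after turn [ -5.7 121.   30. ] tcp [0.4849 0.169  0.15  ] F [-0.39 -0.11 -0.81] M [-0.017  0.014 -0.035] w 0.0849 t 5.55
```

```bash
python3 -m jog '85 0 0 0 0.3 -0.4 -8.3;85 -1 30 7 0 0 0;85 -2 31 8 0 0 0;85 -2 30 8 0 0 0;85 -1 30 7 0 0 0;85 0 0 25 0 0 0;85 0 0 0 0 0 0'
python3 - <<'E'
from h import *
go(.48,.29,.017,185)
E
```

```text
clock: 6.25
eef_pos: [0.4782, 0.2898, 0.0923]
orientation: [-0.002, -0.042, 0.999, -0.001]
contact_force: [0.3, -0.9, -1.0]
grip_width: 0.085
finger_force: 0.0
turn [-0.1 -0.3 -0.2] shift after turn [-1.8  0.1 75.3] tcp [0.4782 0.2898 0.0923] F [ 0.26 -0.9  -1.  ] M [-0.008  0.018  0.014] w 0.085 t 6.25
```

```bash
python3 -m jog '85 -2 0 20 0 0 0;85 0 0 20 0 0 0;85 0 0 20 0 0 0;85 0 0 15 0 0 0;85 0 0 0 0 0 0;40 0 0 0 0 0 0;40 0 0 0 0 0 0;40 0 0 0 0 0 0;40 0 0 0 0 0 0;40 0 0 0 0 0 0'
python3 - <<'E'
from h import *
go(.48,.29,.017,185)
E
```

```text
clock: 7.25
eef_pos: [0.4832, 0.2919, 0.0213]
orientation: [0.001, -0.043, 0.999, 0.002]
contact_force: [-2.0, 1.3, 6.9]
grip_width: 0.0448
finger_force: 63.0
turn [ 0.2  0.1 -0.1] shift after turn [ 3.3 -1.6  4.3] tcp [0.4832 0.2919 0.0213] F [-2.02  1.31  6.9 ] M [ 0.247  0.228 -0.09 ] w 0.0448 t 7.25
```

```bash
python3 -m jog '40 0 0 -10 0 0 0;40 0 0 -20 0 0 0;40 0 0 -30 0 0 0;40 0 0 -30 0 0 0;40 0 0 -30 0 0 0;40 0 0 -20 0 0 0;40 0 0 -10 0 0 0;40 0 0 0 0 0 0;40 0 0 0 0 0 0'
python3 - <<'E'
from h import *
go(.48,.29,.017,185)
E
python3 -m jog '40 0 0 0 0 5 0;40 0 0 0 0 6 0;40 0 0 0 0 6 0;40 0 0 0 0 6 0;40 0 0 0 0 6 0;40 0 0 0 0 3 0;40 0 0 0 0 0 0;40 0 0 0 0 0 0;40 0 0 0 0 0 0'
python3 - <<'E'
from h import *
go(.48,.29,.017,185)
E
```

```text
clock: 8.15
eef_pos: [0.4814, 0.29, 0.1685]
orientation: [-0.001, -0.043, 0.999, 0.0]
contact_force: [-0.8, -0.3, -4.2]
grip_width: 0.0451
finger_force: 62.7
turn [ 0.  -0.1 -0. ] shift after turn [1.400e+00 1.000e-01 1.515e+02] tcp [0.4814 0.29   0.1685] F [-0.78 -0.34 -4.23] M [ 0.019 -0.008 -0.025] w 0.0451 t 8.15
clock: 9.05
eef_pos: [0.4818, 0.2906, 0.1695]
orientation: [-0.275, -0.042, 0.96, -0.011]
contact_force: [-0.4, 0.1, -4.7]
grip_width: 0.0454
finger_force: 62.7
turn [  0.1 -32.   -0. ] shift after turn [  1.9  -0.4 152.5] tcp [0.4818 0.2906 0.1695] F [-0.41  0.09 -4.7 ] M [ 0.124 -1.167  0.026] w 0.0454 t 9.05
```

```bash
python3 -m jog '40 0 0 0 0 -5 0;40 0 0 0 0 -6 0;40 0 0 0 0 -6 0;40 0 0 0 0 -6 0;40 0 0 0 0 -6 0;40 0 0 0 0 -3 0;40 0 0 0 0 0 0;40 0 0 0 0 0 0;40 0 0 0 0 0 0;40 0 0 0 0 0 0'
python3 -c "
from h import *
go(.48,.29,.017,185)"
python3 -m jog '40 0 0 0 0 -5 0;40 0 0 0 0 -6 0;40 0 0 0 0 -6 0;40 0 0 0 0 -6 0;40 0 0 0 0 -6 0;40 0 0 0 0 -3 0;40 0 0 0 0 0 0;40 0 0 0 0 0 0;40 0 0 0 0 0 0'
python3 -c "
from h import *
go(.48,.29,.017,185)"
python3 -m jog '40 0 0 0 0 5 0;40 0 0 0 0 6 0;40 0 0 0 0 6 0;40 0 0 0 0 6 0;40 0 0 0 0 6 0;40 0 0 0 0 3 0;40 0 0 0 0 0 0;40 0 0 0 0 0 0;40 0 0 0 0 0 0;40 0 0 0 0 0 0'
python3 -c "
from h import *
go(.48,.29,.017,185)"
```

```text
clock: 10.05
eef_pos: [0.4826, 0.2905, 0.1693]
orientation: [-0.001, -0.043, 0.999, 0.0]
contact_force: [0.6, 0.6, -5.1]
grip_width: 0.045
finger_force: 62.8
turn [ 0.1 -0.1 -0.1] shift after turn [  2.6  -0.3 152.3] tcp [0.4826 0.2905 0.1693] F [ 0.65  0.56 -5.14] M [ 0.064 -0.037 -0.017] w 0.045 t 10.05
clock: 10.95
eef_pos: [0.4831, 0.291, 0.1701]
orientation: [0.275, -0.041, 0.961, 0.013]
contact_force: [0.2, 0.3, -3.2]
grip_width: 0.0453
finger_force: 63.1
turn [ 0.1 31.9 -0.1] shift after turn [  3.2  -0.7 153.1] tcp [0.4831 0.291  0.1701] F [ 0.21  0.28 -3.25] M [-0.085  1.044 -0.002] w 0.0453 t 10.95
clock: 11.95
eef_pos: [0.4816, 0.2905, 0.1697]
orientation: [0.0, -0.043, 0.999, 0.001]
contact_force: [0.0, 0.2, -4.4]
grip_width: 0.0451
finger_force: 62.9
turn [ 0.1  0.  -0. ] shift after turn [  1.6  -0.3 152.7] tcp [0.4816 0.2905 0.1697] F [ 0.04  0.21 -4.41] M [-0.02  -0.055 -0.035] w 0.0451 t 11.95
```

Case A's level moment hardly changes after each tip (-0.037 vs -0.055 N·m, where about ±0.08 is expected for the rattler), so it is not the rattler. I'll set it back.

```bash
python3 -m jog '40 0 0 20 0 0 0;40 0 0 30 0 0 0;40 0 0 30 0 0 0;40 0 0 30 0 0 0;40 0 0 20 0 0 0;40 0 0 10 0 0 0;40 0 0 5 0 0 0;40 0 0 3 0 0 0;40 0 0 1 0 0 0;40 0 0 0 0 0 0'
python3 -m jog '85 0 0 0 0 0 0;85 0 0 0 0 0 0;85 0 0 0 0 0 0;85 0 0 0 0 0 0;85 0 0 -10 0 0 0;85 0 0 -25 0 0 0;85 0 0 -30 0 0 0;85 0 0 -15 0 0 0;85 0 0 0 0 0 0'
python3 - <<'E'
from h import *
go(.494,.185,.017,187.6)
E
```

```text
clock: 12.95
eef_pos: [0.4827, 0.2911, 0.0215]
orientation: [0.0, -0.043, 0.999, 0.001]
contact_force: [-0.2, 0.8, -5.0]
grip_width: 0.045
finger_force: 62.9
clock: 13.85
eef_pos: [0.484, 0.2917, 0.1037]
orientation: [0.002, -0.043, 0.999, 0.002]
contact_force: [-0.4, 0.6, -0.8]
grip_width: 0.085
finger_force: 0.0
turn [ 0.2  0.2 -2.6] shift after turn [   4.2 -107.1   86.7] tcp [0.484  0.2917 0.1037] F [-0.43  0.56 -0.79] M [ 0.001 -0.027 -0.055] w 0.085 t 13.85
```

```bash
python3 -m jog '85 0 0 0 0 0 -2.6;85 1 -25 0 0 0 0;85 1 -30 0 0 0 0;85 1 -30 0 0 0 0;85 1 -22 0 0 0 0;85 0 0 0 0 0 0;85 0 0 0 0 0 0'
python3 - <<'E'
from h import *
from workcell import ctrl
go(.494,.185,.017,187.6)
im=ctrl.get_image("top");print([(np.round(d["position"],3).tolist(),round(d["conf"],2)) for d in ctrl.spot_in("top","case_a")])
cv2.imwrite("pics/c2.png",cv2.resize(im["color"][190:270,170:300,::-1],None,fx=6,fy=6))
E
```

```text
clock: 14.55
eef_pos: [0.4918, 0.1838, 0.0998]
orientation: [-0.001, -0.065, 0.998, 0.001]
contact_force: [-0.1, 0.4, 0.1]
grip_width: 0.0851
finger_force: 0.0
turn [ 0.1 -0.1 -0.1] shift after turn [-2.4  0.9 82.8] tcp [0.4918 0.1838 0.0998] F [-0.06  0.36  0.07] M [0.012 0.043 0.012] w 0.0851 t 14.55
[([0.506, 0.085, 0.054], 0.68), ([0.452, 0.302, 0.053], 0.56)]
```

View pics/c2.png

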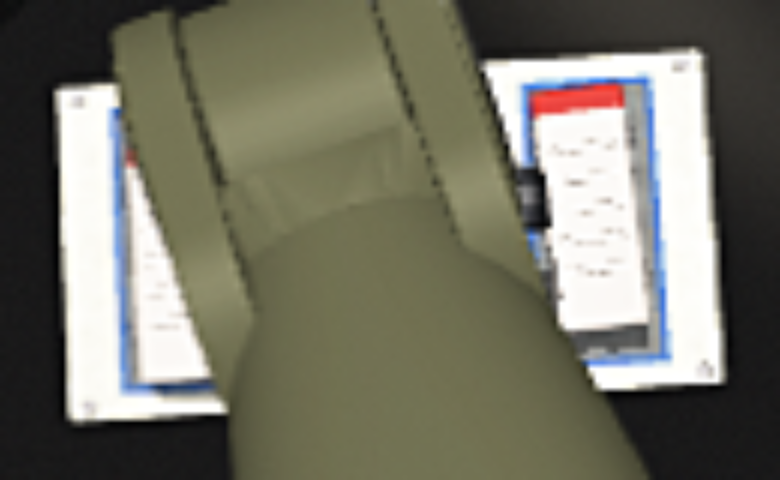

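The arm hides the middle bay. Case A is back where it was, with its red end at crop (125,155), and case C is untouched at (590,220). I'll grasp B.

```bash
python3 -m jog '85 -2 1 20 0 0 0;85 0 0 25 0 0 0;85 0 0 23 0 0 0;85 0 0 13 0 0 0;85 0 0 0 0 0 0;40 0 0 0 0 0 0;40 0 0 0 0 0 0;40 0 0 0 0 0 0;40 0 0 0 0 0 0;40 0 0 0 0 0 0'
python3 -m jog '40 0 0 -10 0 0 0;40 0 0 -20 0 0 0;40 0 0 -30 0 0 0;40 0 0 -30 0 0 0;40 0 0 -30 0 0 0;40 0 0 -20 0 0 0;40 0 0 -10 0 0 0;40 0 0 0 0 0 0;40 0 0 0 0 0 0'
python3 - <<'E'
from h import *
go(.494,.185,.017,187.6)
E
```

```text
clock: 15.65
eef_pos: [0.4952, 0.1865, 0.021]
orientation: [0.001, -0.066, 0.998, 0.002]
contact_force: [-0.7, 2.9, 5.8]
grip_width: 0.0451
finger_force: 62.9
clock: 16.55
eef_pos: [0.4933, 0.1847, 0.1684]
orientation: [-0.001, -0.066, 0.998, 0.0]
contact_force: [-0.8, -0.1, -5.3]
grip_width: 0.0448
finger_force: 62.7
turn [ 0.  -0.1 -0.1] shift after turn [ -0.7   0.2 151.4] tcp [0.4933 0.1847 0.1684] F [-0.84 -0.09 -5.32] M [ 0.022  0.011 -0.045] w 0.0448 t 16.55
```

```bash
python3 -m jog '40 0 0 0 0 5 0;40 0 0 0 0 6 0;40 0 0 0 0 6 0;40 0 0 0 0 6 0;40 0 0 0 0 6 0;40 0 0 0 0 3 0;40 0 0 0 0 0 0;40 0 0 0 0 0 0;40 0 0 0 0 0 0'
python3 -c "
from h import *
go(.494,.185,.017,187.6)"
python3 -m jog '40 0 0 0 0 -5 0;40 0 0 0 0 -6 0;40 0 0 0 0 -6 0;40 0 0 0 0 -6 0;40 0 0 0 0 -6 0;40 0 0 0 0 -3 0;40 0 0 0 0 0 0;40 0 0 0 0 0 0;40 0 0 0 0 0 0;40 0 0 0 0 0 0'
python3 -c "
from h import *
go(.494,.185,.017,187.6)"
python3 -m jog '40 0 0 0 0 -5 0;40 0 0 0 0 -6 0;40 0 0 0 0 -6 0;40 0 0 0 0 -6 0;40 0 0 0 0 -6 0;40 0 0 0 0 -3 0;40 0 0 0 0 0 0;40 0 0 0 0 0 0;40 0 0 0 0 0 0'
python3 -c "
from h import *
go(.494,.185,.017,187.6)"
python3 -m jog '40 0 0 0 0 5 0;40 0 0 0 0 6 0;40 0 0 0 0 6 0;40 0 0 0 0 6 0;40 0 0 0 0 6 0;40 0 0 0 0 3 0;40 0 0 0 0 0 0;40 0 0 0 0 0 0;40 0 0 0 0 0 0;40 0 0 0 0 0 0'
python3 -c "
from h import *
go(.494,.185,.017,187.6)"
```

```text
clock: 17.45
eef_pos: [0.4938, 0.1851, 0.1693]
orientation: [-0.275, -0.064, 0.959, -0.018]
contact_force: [0.1, 0.2, -5.6]
grip_width: 0.0451
finger_force: 62.6
turn [  0.1 -32.   -0. ] shift after turn [ -0.2  -0.2 152.3] tcp [0.4938 0.1851 0.1693] F [ 0.05  0.18 -5.58] M [ 0.152 -1.135  0.026] w 0.0451 t 17.45
clock: 18.45
eef_pos: [0.4945, 0.1852, 0.1691]
orientation: [-0.001, -0.066, 0.998, 0.0]
contact_force: [-0.3, 0.6, -5.0]
grip_width: 0.0453
finger_force: 62.6
turn [ 0.1 -0.1 -0.1] shift after turn [ 5.000e-01 -1.000e-01  1.521e+02] tcp [0.4945 0.1852 0.1691] F [-0.32  0.64 -4.96] M [ 0.051  0.028 -0.002] w 0.0453 t 18.45
clock: 19.35
eef_pos: [0.4952, 0.1856, 0.17]
orientation: [0.274, -0.063, 0.959, 0.019]
contact_force: [0.2, 0.3, -4.2]
grip_width: 0.0452
finger_force: 62.9
turn [ 0.1 31.9 -0.1] shift after turn [  1.3  -0.4 153. ] tcp [0.4952 0.1856 0.17  ] F [ 0.21  0.29 -4.25] M [-0.157  1.076 -0.015] w 0.0452 t 19.35
clock: 20.35
eef_pos: [0.4936, 0.185, 0.1696]
orientation: [0.0, -0.066, 0.998, 0.001]
contact_force: [-0.1, 0.2, -5.4]
grip_width: 0.0455
finger_force: 62.7
turn [ 0.1  0.  -0. ] shift after turn [-4.000e-01 -1.000e-01  1.526e+02] tcp [0.4936 0.185  0.1696] F [-0.07  0.2  -5.4 ] M [ 0.013  0.014 -0.029] w 0.0455 t 20.35
```

Case B's level moments are 0.011, 0.028 and 0.014 N·m, so nothing slides. I'll put it back and test C.

```bash
python3 -m jog '40 0 0 20 0 0 0;40 0 0 30 0 0 0;40 0 0 30 0 0 0;40 0 0 30 0 0 0;40 0 0 20 0 0 0;40 0 0 10 0 0 0;40 0 0 5 0 0 0;40 0 0 3 0 0 0;40 0 0 1 0 0 0;40 0 0 0 0 0 0'
python3 -m jog '85 0 0 0 0 0 0;85 0 0 0 0 0 0;85 0 0 0 0 0 0;85 0 0 0 0 0 0;85 0 0 -10 0 0 0;85 0 0 -25 0 0 0;85 0 0 -30 0 0 0;85 0 0 -15 0 0 0;85 0 0 0 0 0 0'
python3 - <<'E'
from h import *
go(.508,.086,.017,189)
E
```

```text
clock: 21.35
eef_pos: [0.4947, 0.1856, 0.0212]
orientation: [0.0, -0.066, 0.998, 0.001]
contact_force: [-0.9, 0.4, -5.0]
grip_width: 0.0452
finger_force: 62.7
clock: 22.25
eef_pos: [0.4961, 0.186, 0.1035]
orientation: [0.002, -0.066, 0.998, 0.001]
contact_force: [1.0, -0.0, 0.0]
grip_width: 0.0851
finger_force: 0.0
turn [ 0.1  0.3 -1.4] shift after turn [   3.9 -100.6   86.5] tcp [0.4961 0.186  0.1035] F [ 0.97 -0.05  0.02] M [ 0.018 -0.008 -0.01 ] w 0.0851 t 22.25
```

```bash
python3 -m jog '85 0 0 0 0 0 -1.4;85 0 -24 0 0 0 0;85 1 -28 0 0 0 0;85 0 -28 0 0 0 0;85 1 -20 0 0 0 0;85 0 0 0 0 0 0;85 0 0 0 0 0 0'
python3 - <<'E'
from h import *
go(.508,.086,.017,189)
E
```

```text
clock: 22.95
eef_pos: [0.5067, 0.0859, 0.0992]
orientation: [-0.001, -0.078, 0.997, 0.001]
contact_force: [-0.2, -0.2, 0.9]
grip_width: 0.0856
finger_force: 0.0
turn [ 0.1 -0.1 -0.1] shift after turn [-1.3 -0.1 82.2] tcp [0.5067 0.0859 0.0992] F [-0.18 -0.16  0.93] M [-0.007 -0.007 -0.028] w 0.0856 t 22.95
```

```bash
python3 -m jog '85 -1 0 20 0 0 0;85 0 0 25 0 0 0;85 0 0 23 0 0 0;85 0 0 13 0 0 0;85 0 0 0 0 0 0;40 0 0 0 0 0 0;40 0 0 0 0 0 0;40 0 0 0 0 0 0;40 0 0 0 0 0 0;40 0 0 0 0 0 0'
python3 -m jog '40 0 0 -10 0 0 0;40 0 0 -20 0 0 0;40 0 0 -30 0 0 0;40 0 0 -30 0 0 0;40 0 0 -30 0 0 0;40 0 0 -20 0 0 0;40 0 0 -10 0 0 0;40 0 0 0 0 0 0;40 0 0 0 0 0 0'
python3 - <<'E'
from h import *
go(.508,.086,.017,189)
E
```

```text
clock: 23.95
eef_pos: [0.5097, 0.0873, 0.0208]
orientation: [0.001, -0.078, 0.997, 0.002]
contact_force: [-1.3, 3.2, 6.0]
grip_width: 0.0453
finger_force: 62.6
clock: 24.85
eef_pos: [0.5079, 0.086, 0.1684]
orientation: [-0.001, -0.078, 0.997, 0.0]
contact_force: [0.7, -0.1, -4.1]
grip_width: 0.0452
finger_force: 62.4
turn [ 0.1 -0.1 -0. ] shift after turn [-1.000e-01  0.000e+00  1.514e+02] tcp [0.5079 0.086  0.1684] F [ 0.67 -0.12 -4.08] M [ 0.032 -0.005 -0.021] w 0.0452 t 24.85
```

```bash
python3 -m jog '40 0 0 0 0 5 0;40 0 0 0 0 6 0;40 0 0 0 0 6 0;40 0 0 0 0 6 0;40 0 0 0 0 6 0;40 0 0 0 0 3 0;40 0 0 0 0 0 0;40 0 0 0 0 0 0;40 0 0 0 0 0 0'
python3 -c "
from h import *
go(.494,.185,.017,189)"
python3 -m jog '40 0 0 0 0 -5 0;40 0 0 0 0 -6 0;40 0 0 0 0 -6 0;40 0 0 0 0 -6 0;40 0 0 0 0 -6 0;40 0 0 0 0 -3 0;40 0 0 0 0 0 0;40 0 0 0 0 0 0;40 0 0 0 0 0 0;40 0 0 0 0 0 0'
python3 -c "
from h import *
go(.494,.185,.017,189)"
python3 -m jog '40 0 0 0 0 -5 0;40 0 0 0 0 -6 0;40 0 0 0 0 -6 0;40 0 0 0 0 -6 0;40 0 0 0 0 -6 0;40 0 0 0 0 -3 0;40 0 0 0 0 0 0;40 0 0 0 0 0 0;40 0 0 0 0 0 0'
python3 -c "
from h import *
go(.494,.185,.017,189)"
python3 -m jog '40 0 0 0 0 5 0;40 0 0 0 0 6 0;40 0 0 0 0 6 0;40 0 0 0 0 6 0;40 0 0 0 0 6 0;40 0 0 0 0 3 0;40 0 0 0 0 0 0;40 0 0 0 0 0 0;40 0 0 0 0 0 0;40 0 0 0 0 0 0'
python3 -c "
from h import *
go(.542,-.182,.17,185)"
```

```text
clock: 25.75
eef_pos: [0.5084, 0.0861, 0.1692]
orientation: [-0.274, -0.075, 0.958, -0.021]
contact_force: [-0.4, 0.5, -4.6]
grip_width: 0.0452
finger_force: 62.9
turn [  0.1 -32.   -0. ] shift after turn [ -1.3  99.9 152.2] tcp [0.5084 0.0861 0.1692] F [-0.38  0.54 -4.6 ] M [ 0.187 -0.98   0.071] w 0.0452 t 25.75
clock: 26.75
eef_pos: [0.5091, 0.0863, 0.169]
orientation: [-0.001, -0.078, 0.997, 0.001]
contact_force: [-0.0, 0.2, -5.1]
grip_width: 0.0453
finger_force: 62.9
turn [ 0.1 -0.1 -0. ] shift after turn [ -0.5  99.9 152. ] tcp [0.5091 0.0863 0.169 ] F [-0.02  0.24 -5.06] M [-0.005  0.027  0.046] w 0.0453 t 26.75
clock: 27.65
eef_pos: [0.51, 0.0864, 0.1701]
orientation: [0.274, -0.075, 0.958, 0.022]
contact_force: [0.8, -0.7, -4.2]
grip_width: 0.0453
finger_force: 62.9
turn [ 0.1 32.  -0.1] shift after turn [  0.4  99.9 153.1] tcp [0.51   0.0864 0.1701] F [ 0.78 -0.65 -4.16] M [-0.172  1.001 -0.017] w 0.0453 t 27.65
clock: 28.65
eef_pos: [0.5081, 0.0861, 0.1695]
orientation: [0.0, -0.078, 0.997, 0.001]
contact_force: [0.1, 1.0, -4.3]
grip_width: 0.0452
finger_force: 62.9
turn [0.1 0.  4. ] shift after turn [ -10.4 -270.1   -0.5] tcp [0.5081 0.0861 0.1695] F [ 0.09  1.04 -4.34] M [ 0.079 -0.055 -0.015] w 0.0452 t 28.65
```

C shows a change of 0.08 N·m, close to the noise. I'll average readings at level after each tip, with camera calls spacing the readings.

```bash
cat > avg.py <<'E'
from workcell import ctrl
import numpy as np
M=[];F=[]
for i in range(14):
    ctrl.get_image("top");s=ctrl.observe();M.append(s["moment"]);F.append(s["contact_force"])
M=np.array(M);print("M",M.mean(0).round(4),"sd",M.std(0).round(3),"F",np.mean(F,0).round(2),"t",s["clock"])
E
python3 avg.py
python3 -m jog '40 0 0 0 0 5 0;40 0 0 0 0 6 0;40 0 0 0 0 6 0;40 0 0 0 0 6 0;40 0 0 0 0 6 0;40 0 0 0 0 3 0;40 0 0 0 0 0 0;40 0 0 0 0 0 0;40 0 0 0 0 0 0' >/dev/null
python3 -m jog '40 0 0 0 0 -5 0;40 0 0 0 0 -6 0;40 0 0 0 0 -6 0;40 0 0 0 0 -6 0;40 0 0 0 0 -6 0;40 0 0 0 0 -3 0;40 0 0 0 0 0 0;40 0 0 0 0 0 0;40 0 0 0 0 0 0;40 0 0 0 0 0 0'
python3 avg.py
```

```text
M [ 0.016  -0.0818  0.0006] sd [0.024 0.031 0.031] F [ 0.26  0.22 -4.87] t 29.35
clock: 31.25
eef_pos: [0.5091, 0.0863, 0.1691]
orientation: [-0.001, -0.078, 0.997, 0.001]
contact_force: [0.1, -0.8, -4.9]
grip_width: 0.0453
finger_force: 64.5
M [-0.0019  0.0622 -0.0107] sd [0.034 0.033 0.023] F [ 0.03 -0.32 -4.76] t 31.95
```

The averaged change is 0.144 N·m (-0.082 to +0.062), so case C rattles. I'll carry it to the disc.

```bash
python3 -m jog '40 0 -15 0 0 0 0;40 1 -30 0 0 0 0;40 1 -35 0 0 0 0;40 1 -35 0 0 0 0;40 1 -35 0 0 0 0;40 1 -35 0 0 0 0;40 1 -35 0 0 0 0;40 1 -30 0 0 0 0;40 1 -20 0 0 0 0;40 0 0 0 0 0 0'
python3 -m jog '40 0 0 0 0 0 0;40 0 0 0 0 0 0;40 0 0 0 0 0 0;40 0 0 0 0 0 0;40 0 0 0 0 0 0'
python3 - <<'E'
from h import *
from workcell import ctrl
go(.542,-.183,.165)
im=ctrl.get_image("top");cv2.imwrite("pics/t9.png",im["color"][:,:,::-1])
print("disc",toworld(im,[[357,214]],.016).round(3))
print([(np.round(d["position"],3).tolist(),round(d["conf"],2)) for d in ctrl.spot_in("top","case_a")])
im=ctrl.get_image("side");cv2.imwrite("pics/s9.png",im["color"][:,:,::-1])
E
```

```text
clock: 32.95
eef_pos: [0.5427, -0.1854, 0.1689]
orientation: [-0.0, -0.076, 0.997, -0.0]
contact_force: [-0.4, 0.1, -4.9]
grip_width: 0.0456
finger_force: 64.4
clock: 33.45
eef_pos: [0.5428, -0.1812, 0.169]
orientation: [-0.0, -0.079, 0.997, 0.001]
contact_force: [-0.4, -0.1, -4.4]
grip_width: 0.0455
finger_force: 64.5
turn [0. 0. 0.] shift after turn [ 1.1 -1.6  4. ] tcp [ 0.5428 -0.1812  0.169 ] F [-0.42 -0.12 -4.36] M [0.014 0.046 0.01 ] w 0.0455 t 33.45
disc [[ 0.545 -0.185  0.016]]
[([0.487, 0.184, 0.054], 0.86), ([0.514, -0.175, 0.203], 0.83), ([0.477, 0.29, 0.053], 0.75), ([0.496, 0.152, 0.007], 0.67)]
```

View pics/t9.png

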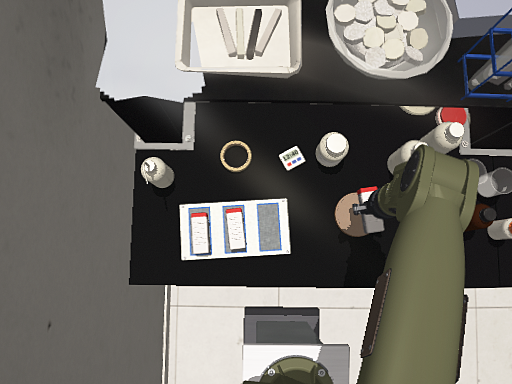

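View pics/s9.png

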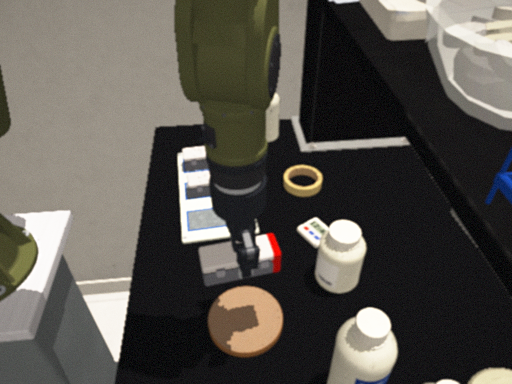

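In the top view, A (200,232) and B (235,229) lie in their bays, the right bay (270,226) is empty, and the bystanders are where they were. In the side view, C is held level at (240,260), above the disc at (246,320).

```bash
python3 -c "
from workcell import ctrl
print(ctrl.close_job())"
```

```text
the job is handed in; nothing more can be done
None
```

The rattling case was the one in the right bay; it is held level about 15 cm above the middle of the disc, the other two are back in their bays, and the job is handed in (no verdict was returned).

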